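# Find the high spot of a wobbly drive wheel

## Robot

A 6-joint arm with a two-finger parallel gripper is mounted at the origin on the work surface. World frame = base frame: x ahead of the robot, y to its left, z up, the work surface at z = 0. Lengths are in m, angles in degrees, forces in N, time in s.
With the tool pointing down it reaches from about 0.325 to 1 m from the base axis. Payload 5.1 kg.
Tool frame: the origin (TCP) lies midway between the tips of the shut fingers; the grasp point (between the pads) lies 19 mm behind it; z points along the fingers, y is the line along which they close (so a half turn about z gives the same grasp; the last joint's range is limited). The gripper opens to 85 mm and grips with 20 to 120 N. Pads are 22 mm wide; open, the fingers measure 114 mm over their backs; the gripper's body (76 mm by 85 mm) begins 54 mm behind the grasp point. The pads swing forward as they close: fully open they stand 13 mm farther back than shut.
Start: joints at [-68.216, 7.093, 94.555, -0, 78.352, -4.733], TCP at [0.29, -0.582, 0.231] pointing down, gripper open.
Joint ranges: [-149.61, 149.61], [-58.7, 133.49], [1.44, 155.28], [-77.14, 257.14], [18.33, 153.61], [-166.67, 166.67]. Speed limits (degrees/s): [147.25, 147.25, 180, 180, 180, 180].

## Interface

Orientations are given as [roll, pitch, yaw] about the fixed x, y, z axes, in that order (R = Rz(yaw) Ry(pitch) Rx(roll)).
In Python, from cell import robot gives the robot as it stands.
- The arm moves only by the shell command python3 -m inch 'ROWS' [FORCE]. ROWS is JSON, a list of rows, each a list of 5 numbers: the finger opening in mm, from 0 to 85.4, then the shift along the tool's x, y, z in mm, then the turn about the tool's z in degrees. A call has exactly 8 rows; each row shifts and turns the commanded pose from where the row before left it, along the tool's axes as they then stand; what a row does not reach is not made up. A row lasts 1/12 s, in which the tool goes at most 41.7 mm and 7.16 degrees, less where a joint would pass 70% of its speed; a pose out of reach is approached as far as the arm can. A call is refused whole if a number of a shift passes 41.7 or a number of a turn 7.16, either way. A call with a gripper value outside its range is refused whole. The fingers move at their own pace and stop on an object; FORCE is the grip in N (left out, the last holds). Time passes only in rows, so rows that do not move let the fingers close, or fill a call up. It gives the time, the measured TCP pose, the force, the opening and the grip force at its end, in the units of the state.
- robot.observe(): the state, without advancing time (a new reading comes with each control period).
- robot.capture(name): name is "scene" or "top" or "wrist"; returns a dict with "pixels" (420x560x3 uint8, red, green, blue), "intrinsics" (3x3 intrinsics, pixels), "position" and "orientation" of the camera in the world; the wrist camera has in their place "tool_from_camera" (4x4, takes a point from camera to tool coordinates, whose origin is the TCP and whose axes are the flange's). Camera axes: x right, y down, z forward; pixel columns grow to the right and rows downward; lengths in m; the calibration is good to about 2 mm. A picture is of the moment at which its call begins: read the wrist's pose just before it. There is no depth.
- robot.hand_in(): hands the job in; it is judged then, once.
The state is a dict: "time": time; "joints": joint angles; "dq": joint speeds; "effort": joint torques, N m; "ee_pos": TCP position; "tcp_rot": TCP orientation; "force": force on the tool from outside, world axes, zero at the start; "moment": the same for the moment, N m; "grip_width": finger opening in m; "grip_force": force on a finger pad.
Only numpy, scipy, OpenCV 4.12 (cv2) and the standard library are available. Lean on these libraries where they do the work, as an engineer would, in place of code of your own. Each camera call takes 0.05 s, during which the arm holds its last target. There are 200 camera calls.

## Task

The paint shaker's drive wheel sits in the bearing of the small truing stand, and its rim runs out of true. Slide the dial gauge along its rail up to the wheel as far as its stop, then turn the wheel by its hub to find the rim's high spot, and leave the wheel, still fully seated in its bearing, turned so that the needle rests at the highest reading that the wheel gives. Turn it gently without forcing the hub sideways or down, and do not disturb the bottles and pots standing near the stand.

Things in the scene. Friction and masses are not known exactly. Their poses are not given: they have to be found in the camera images.
- stand: Fixed truing stand. Origin on the table, on the bearing's vertical axis; +x runs along the rail from bearing to gauge, z up. Dark steel bearing block 56 x 56 mm, 40 mm high, round the origin, with a 17 mm hole 30 mm deep in its top. Wooden base 60 mm wide, 10 mm high, with the rail, reaches to x = 220 mm.
- gauge_post (a point): Centre of the top of the black upright post, 16 mm in diameter, 80 mm above the table, free over its upper 52 mm: the handle by which the dial gauge is slid. It stands 55 mm from the dial's centre, away from the wheel. The dial is 50 mm across, its face 62 mm above the table. Axes as the stand's.
- carriage (a joint): How far the dial gauge is slid along the rail towards the wheel (the stand's -x), m: 0 fully back, 0.030 at its end stop. Starts between 0 and 0.010. It slides with about 7 N of friction plus up to 3 N from the plunger, and stays where it is left.
- plunger (a joint): How far the gauge's sprung plunger is pushed back (along the stand's +x), m: 0 out, 0.012 at most, 1 to 4 N. With the gauge at its stop the flat 12 mm foot, when out, would stand 27.5 mm from the bearing's axis, 50 mm above the table. The off-centre rim then lifts it by a middle value + 3 mm x cos(angle from the high spot to the plunger).
- needle (a joint): Angle of the needle on the gauge's upward dial, rad: 0 with the plunger out, pointing away from the wheel; it grows clockwise from above, 0.24 rad for each mm of plunger, with the gauge at its stop about 0.2 at the low spot and 1.6 at the high spot. Play in the bearing shifts it by some 0.1 rad either way while the hub is held.
- wheel: Loose wheel, 0.25 to 0.4 kg, turning either way in the bearing. Origin on its axis, under its 42 mm collar, which rests on the block 40 mm above the table when seated; z up. Below: 16 mm stub shaft, 26 mm long, 0.6 mm of play each way. Above: 64 mm grey rim, 3 to 17 mm up, off centre by 3 mm. Which way its high spot lies from the wheel's x axis differs from run to run and must be found.
- hub_top (a point): Centre of the top of the wheel's round aluminium hub, 28 mm in diameter, free over its upper 40 mm, its top 57 mm above the wheel's origin (97 mm above the table): grip here to turn the wheel. A dark key mark on it points along the wheel's x. Friction holds the wheel at any angle when let go. The bearing may be loaded with up to 25 N.
- dropper: Bystander: dropper bottle, 25 mm in diameter, 75 mm high, standing beside the stand. Origin at its underside.
- dropper2: Bystander: dropper bottle, 25 mm in diameter, 75 mm high, standing beside the gauge. Origin at its underside.
- pot: Bystander: paint pot, 34 mm in diameter, 45 mm high, standing beside the stand. Origin at its underside.
There are look-alikes about, which are no part of the job. What is shaped like the wheel but purple or red is not meant.

How it is judged:
By the outcome, as a careful person would: the job done as asked, in the order asked, and still so for the second after the job is handed in, with the robot touching nothing.
It also fails if it takes over 67 s, if anything falls off the work surface, if the arm or the gripper's body presses on something with over 40 N, if the wrist force passes 120 N, or if a joint passes its speed limit or range.

## Working session

There is one attempt and no reset: what is moved stays moved. The work goes in short steps, Python scripts to look and compute and a shell command to move; the robot and the scene stay as the last step left them, time stands still between calls to the robot, and variables do not carry over. Pictures are saved under pics/ and viewed, at most 10 in all, crops included, and the job is handed in when it is done.

```bash
ls; mkdir -p pics; cat > h.py <<'E'
import numpy as np, cv2, json
from scipy.spatial.transform import Rotation as R
from cell import robot
def snap(n,f):
    s=robot.observe(); c=robot.capture(n)
    cv2.imwrite('pics/'+f+'.png',c['pixels'][:,:,::-1])
    K=np.array(c['intrinsics'])
    if n=='wrist':
        T=np.eye(4); T[:3,:3]=R.from_euler('xyz',s['tcp_rot'],degrees=True).as_matrix(); T[:3,3]=s['ee_pos']
        T=T@np.array(c['tool_from_camera'])
    else:
        T=np.eye(4); o=np.array(c['orientation']); T[:3,:3]=o if o.shape==(3,3) else R.from_euler('xyz',o,degrees=True).as_matrix(); T[:3,3]=c['position']
    np.savez('pics/'+f+'.npz',K=K,T=T)
    return c['pixels'],K,T
def ray(f,u,v):
    d=np.load('pics/'+f+'.npz'); w=d['T'][:3,:3]@np.linalg.inv(d['K'])@[u,v,1]
    return d['T'][:3,3],w/np.linalg.norm(w)
def atz(f,u,v,z):
    p,w=ray(f,u,v); return p+w*(z-p[2])/w[2]
def tri(*obs):
    A=np.zeros((3,3));b=np.zeros(3);rs=[ray(*o) for o in obs]
    for p,w in rs:
        M=np.eye(3)-np.outer(w,w);A+=M;b+=M@p
    x=np.linalg.solve(A,b); return x,[np.linalg.norm(np.cross(x-p,w)) for p,w in rs]
def proj(f,X):
    d=np.load('pics/'+f+'.npz'); q=d['K']@d['T'][:3,:3].T@(np.array(X)-d['T'][:3,3]); return q[:2]/q[2]
E
python3 - <<'E'
from h import *
print(robot.observe())
for n in('scene','top','wrist'):
    _,K,T=snap(n,n+'0'); print(n,K.round(1).tolist(),T.round(3).tolist())
a=cv2.imread('pics/top0.png');b=cv2.imread('pics/scene0.png')
E
```

```text
pics
{'time': 0.0, 'joints': array([-6.82123949e+01,  7.13132995e+00,  9.46352815e+01,  1.58662765e-03,
        7.83508816e+01, -4.73131176e+00]), 'dq': array([ 0.0057873 ,  0.03247003, -0.03141424, -0.01205113, -0.10744114,
       -0.01692332]), 'effort': array([ 8.38354572e-04, -4.23618650e+01, -3.65450835e+01, -9.53215704e-05,
        6.99560973e-03,  7.95007452e-06]), 'ee_pos': array([ 0.28998544, -0.58104092,  0.2300651 ]), 'tcp_rot': array([-1.79883035e+02, -1.12391810e-02,  2.65185835e+01]), 'force': array([-0.73482924,  0.07083653, -0.62272183]), 'moment': array([0.01878096, 0.0562126 , 0.02541571]), 'grip_force': 0.0, 'grip_width': 0.08512674396715504}
scene [[412.0, 0.0, 285.9], [0.0, 412.0, 204.2], [0.0, 0.0, 1.0]] [[-0.496, 0.615, -0.613, 1.0], [0.868, 0.365, -0.336, 0.229], [0.017, -0.699, -0.715, 0.571], [0.0, 0.0, 0.0, 1.0]]
top [[416.9, 0.0, 273.0], [0.0, 416.9, 205.5], [0.0, 0.0, 1.0]] [[-0.004, -0.988, 0.156, 0.495], [-1.0, 0.001, -0.019, -0.005], [0.019, -0.156, -0.988, 0.748], [0.0, 0.0, 0.0, 1.0]]
wrist [[363.5, 0.0, 281.0], [0.0, 363.5, 207.6], [0.0, 0.0, 1.0]] [[0.447, -0.856, -0.259, 0.356], [-0.894, -0.429, -0.128, -0.548], [-0.001, 0.289, -0.957, 0.373], [0.0, 0.0, 0.0, 1.0]]
```

View pics/top0.png

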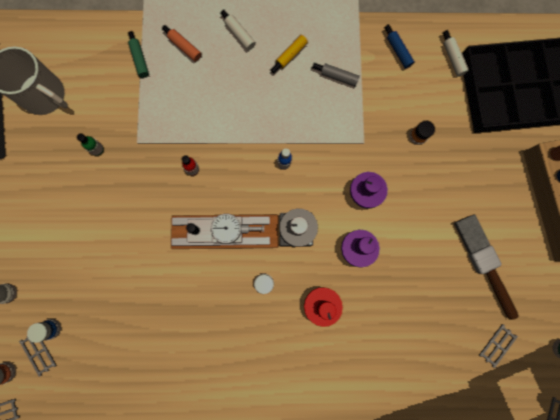

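View pics/scene0.png

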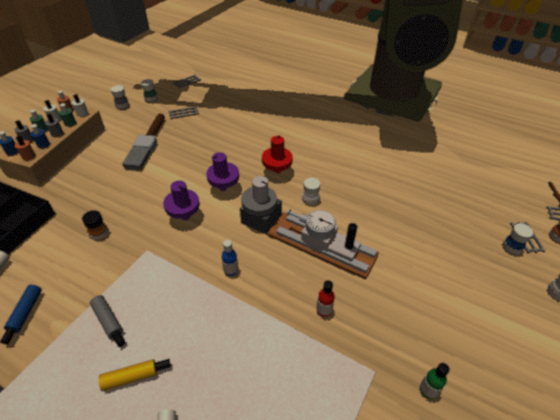

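Top view: stand near the centre, hub top about (299,226), dial (226,228), post top (193,229). Scene view: hub top about (261,181), post top (351,227). I'll enlarge both for precise pixels.

```bash
python3 - <<'E'
from h import *
a=cv2.imread('pics/top0.png')[140:300,160:340];b=cv2.imread('pics/scene0.png')[165:325,210:390]
f=lambda i:cv2.convertScaleAbs(cv2.resize(i,(400*1,356),interpolation=cv2.INTER_CUBIC),alpha=1.6)
cv2.imwrite('pics/c0.png',np.hstack([f(a),f(b)]))
print(tri(('top0',299,226),('scene0',261,181)),tri(('top0',193,229),('scene0',351,227)))
E
```

```text
(array([ 0.5652115 , -0.05890603,  0.09410636]), [np.float64(0.0003061694197411278), np.float64(0.0003061694197411684)]) (array([0.56328547, 0.11090992, 0.07173844]), [np.float64(0.0008338368362762913), np.float64(0.0008338368362762604)])
```

View pics/c0.png

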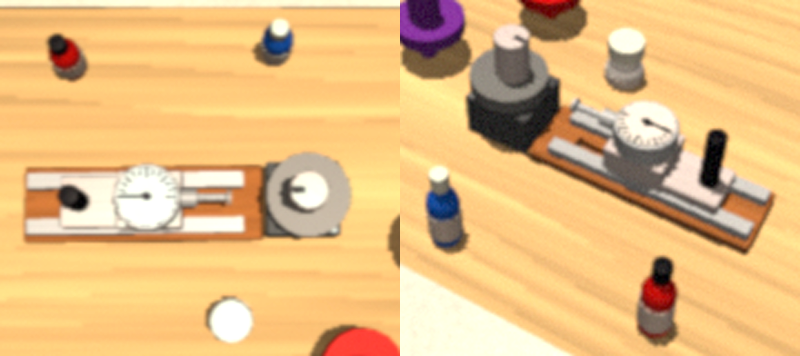

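The enlarged crops show the key mark pointing at the gauge and the needle near 0. Hub top: top (299.0,225.5), scene (260.4,180.3). Post top: top (189.8,226), scene (351.8,225.7).

```bash
python3 - <<'E'
from h import *
h=tri(('top0',299.,225.5),('scene0',260.4,180.3));p=tri(('top0',189.8,226),('scene0',351.8,225.7))
print(h,p); d=(p[0]-h[0])[:2]; print(np.hypot(*d),np.degrees(np.arctan2(d[1],d[0])))
for n,u,v in(('red',190,163),('blue',285,155),('pot',264,284)): print(n,atz('top0',u,v,.05))
# rail ends / dial at top
for n,u,v,z in(('dial',160+146/2.222,140+197/2.222,.062),('baseUL',160+25/2.222,140+168/2.222,.01),('baseLL',160+24/2.222,140+241/2.222,.01),('baseUR',160+262/2.222,140+167/2.222,.01),('baseLR',160+262/2.222,140+237/2.222,.01)): print(n,atz('top0',u,v,z))
E
```

```text
(array([ 0.56596868, -0.05910504,  0.09615181]), [np.float64(0.0007049776525939023), np.float64(0.0007049776525939084)]) (array([0.56753238, 0.11379539, 0.08071307]), [np.float64(0.001682016845071929), np.float64(0.0016820168450719436)])
0.17290750467146662 89.48183529347908
red [0.67878522 0.12346285 0.05      ]
blue [ 0.69311745 -0.03975037  0.05      ]
pot [ 0.47409459 -0.00325642  0.05      ]
dial [0.56438804 0.05969377 0.062     ]
baseUL [0.59315172 0.16145965 0.01      ]
baseLL [0.53500894 0.16029804 0.01      ]
baseUR [ 0.59361968 -0.02810304  0.01      ]
baseLR [ 0.53755348 -0.02775878  0.01      ]
```

```bash
A='x'; python3 -m inch '[[60,23.2,-20.8,0,0],[60,23.2,-20.8,0,0],[60,23.2,-20.8,0,0],[60,23.2,-20.8,0,0],[60,23.2,-20.8,0,0],[60,23.2,-20.8,0,0],[60,23.2,-20.8,0,0],[60,23.2,-20.8,0,0]]' 60 && python3 -m inch '[[60,23.2,-20.8,0,0],[60,23.2,-20.8,0,0],[60,23.2,-20.8,0,0],[60,23.2,-20.8,0,0],[60,23.2,-20.8,0,0],[60,23.2,-20.8,0,0],[60,23.2,-20.8,0,0],[60,23.2,-20.8,0,0]]' && python3 -m inch '[[60,23.2,-20.8,0,0],[60,23.2,-20.8,0,0],[60,23.2,-20.8,0,0],[60,23.2,-20.8,0,0],[60,23.2,-20.8,0,0],[60,23.2,-20.8,0,0],[60,23.2,-20.8,0,0],[60,23.2,-20.8,0,0]]' && python3 -m inch '[[60,0,0,0,7],[60,0,0,0,7],[60,0,0,0,7],[60,0,0,0,7],[60,0,0,0,7],[60,0,0,0,7],[60,0,0,0,7],[60,0,0,0,7]]'
```

```text
time: 0.82
ee_pos: [0.3821, -0.3483, 0.231]
tcp_rot: [-180.0, 0.0, 26.5]
force: [0.8, -0.4, 0.0]
grip_width: 0.0599
grip_force: 0.0
time: 1.48
ee_pos: [0.4738, -0.1165, 0.2311]
tcp_rot: [-180.0, 0.0, 26.5]
force: [0.6, -0.5, 0.2]
grip_width: 0.06
grip_force: 0.0
time: 2.15
ee_pos: [0.5656, 0.1152, 0.231]
tcp_rot: [-180.0, 0.0, 26.5]
force: [0.4, -0.3, -0.3]
grip_width: 0.06
grip_force: 0.0
time: 2.82
ee_pos: [0.5653, 0.1136, 0.2309]
tcp_rot: [180.0, 0.0, -29.8]
force: [-0.5, 0.6, -0.1]
grip_width: 0.0598
grip_force: 0.0
```

```bash
python3 -m inch '[[60,0,0,0,-7.1],[60,0,0,0,-7.1],[60,0,0,0,-7.1],[60,0,0,0,-7.1],[60,0,0,0,-7.1],[60,0,0,0,-7.1],[60,0,0,0,-7.1],[60,0,0,0,-7.1]]' && python3 -m inch '[[60,0,0,0,-7.1],[60,0,0,0,-7.1],[60,0,0,0,-7.1],[60,0,0,0,-7.1],[60,0,0,0,-7.1],[60,0,0,0,-7.1],[60,0,0,0,-7.1],[60,0,0,0,-7.1]]' && python3 -m inch '[[60,0,0,0,-5.6],[60,0,0,0,0],[60,0,0,0,0],[60,0,0,0,0],[60,0,0,0,0],[60,0,0,0,0],[60,0,0,0,0],[60,0,0,0,0]]'
python3 - <<'E'
from h import *
i,K,T=snap('wrist','w1')
print(T.round(3).tolist())
E
```

```text
time: 3.48
ee_pos: [0.5653, 0.1136, 0.2309]
tcp_rot: [-180.0, 0.0, 27.7]
force: [-0.2, -0.3, -0.0]
grip_width: 0.0599
grip_force: 0.0
time: 4.15
ee_pos: [0.5653, 0.1136, 0.2309]
tcp_rot: [-180.0, 0.0, 84.5]
force: [0.7, 0.4, 0.2]
grip_width: 0.06
grip_force: 0.0
time: 4.82
ee_pos: [0.5655, 0.1136, 0.2314]
tcp_rot: [180.0, -0.0, 89.7]
force: [0.8, -0.6, -0.1]
grip_width: 0.0602
grip_force: 0.0
[[1.0, -0.004, -0.001, 0.566], [-0.004, -0.957, -0.29, 0.188], [0.001, 0.29, -0.957, 0.374], [0.0, 0.0, 0.0, 1.0]]
```

View pics/w1.png

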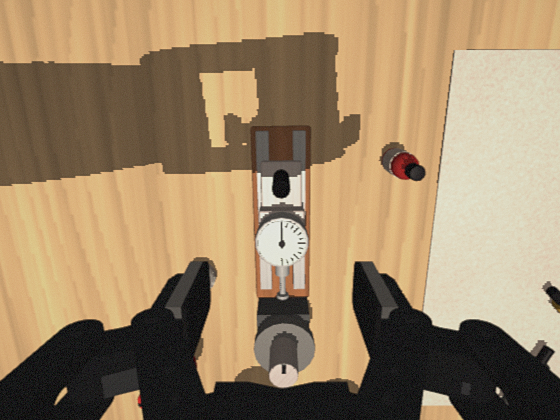

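Wrist view: post from base (281,173) to top about (281,191), centred in x; hub top about (283,375), dial centre (282,243), key mark pointing up towards the gauge. No obstacles near the grasp.

```bash
python3 - <<'E'
from h import *
i=cv2.imread('pics/w1.png');g=i.sum(2)
sub=g[150:215,262:302]; 
for v in range(160,206,3): print(v,''.join('#' if x<90 else '.' for x in g[v,262:302]))
print(atz('w1',281,191,.08),atz('w1',283,375,.097),proj('w1',[.566,.1138,.08]),proj('w1',[.566,.1138,.028]))
for v in range(360,390,3): print(v,''.join('%d'%min(9,x//80) for x in g[v,262:306]))
print(tri(('w1',283.5,375),('top0',299,225.5),('scene0',260.4,180.3)), tri(('w1',281,191),('top0',189.8,226),('scene0',351.8,225.7)))
E
```

```text
160 ........................................
163 ........................................
166 ........................................
169 ........................................
172 ..............##########................
175 ............##############..............
178 ............##############..............
181 ............###############.............
184 ............###############.............
187 ...........################.............
190 ...........#########.######.............
193 ............##############..............
196 ...............########.................
199 ........................................
202 ........................................
205 ........................................
[0.56598602 0.11357912 0.08      ] [ 0.56709272 -0.05733785  0.097     ] [281.01566206 190.74245331] [280.98142146 177.58271735]
360 44444443222222222222222222222222222344444444
363 44444443222222222333344333222222222344444444
366 44444443222346777886211267777753222244444444
369 33344442357777777776211367777777764234444566
372 33333324677777777775101367777777776456666666
375 33333335777777777777777777777777777666666666
378 33333335777777777777777777777777777666666666
381 33333333467777777777777777777777766666666666
384 22223333333577777777777777777777777764433211
387 10000000100111223445554443321110000010000001
(array([ 0.56659679, -0.05882692,  0.0960828 ]), [np.float64(0.0010881002137044396), np.float64(0.0010024504817013704), np.float64(0.0008504336020583344)]) (array([0.56685691, 0.1137209 , 0.08024538]), [np.float64(0.0008741741673550767), np.float64(0.0017073578475241735), np.float64(0.001824274623474215)])
```

Post at (0.566, 0.1137, 0.080) from three views, under the TCP. Descend and grip.

```bash
python3 -m inch '[[60,0,0.5,20,0],[60,0,0,20,0],[60,0,0,20,0],[60,0,0,20,0],[60,0,0,20,0],[60,0,0,20,0],[60,0,0,20,0],[60,0,0,20,0]]' && python3 -m inch '[[60,0,0,13,0],[60,0,0,12,0],[10,0,0,0,0],[10,0,0,0,0],[10,0,0,0,0],[10,0,0,0,0],[10,0,0,0,0],[10,0,0,0,0]]' 60
```

```text
time: 5.53
ee_pos: [0.5661, 0.1137, 0.0705]
tcp_rot: [180.0, -0.0, 89.7]
force: [-0.9, 0.3, 0.6]
grip_width: 0.06
grip_force: 0.0
time: 6.2
ee_pos: [0.5652, 0.1138, 0.0479]
tcp_rot: [-179.9, -0.0, 89.7]
force: [-7.6, -0.5, 5.8]
grip_width: 0.0147
grip_force: 58.5
```

```bash
python3 -m inch '[[10,0,-0.7,-2,0],[10,-3,0,0,0],[10,-3,0,0,0],[10,-3,0,0,0],[10,-3,0,0,0],[10,-3,0,0,0],[10,-3,0,0,0],[10,0,0,0,0]]'
```

```text
time: 6.87
ee_pos: [0.5653, 0.0969, 0.048]
tcp_rot: [179.9, -0.2, 89.7]
force: [3.2, 5.5, -7.5]
grip_width: 0.0143
grip_force: 59.8
```

```bash
python3 -m inch '[[10,-1.5,0,0.7,0],[10,-1.5,0,0,0],[10,-1,0,0,0],[10,-1,0,0,0],[10,0,0,0,0],[10,0,0,0,0],[10,0,0,0,0],[10,0,0,0,0]]' && python3 -m inch '[[10,-1,0,0,0],[10,-1,0,0,0],[10,-1,0,0,0],[10,-1,0,0,0],[10,0,0,0,0],[10,0,0,0,0],[10,0,0,0,0],[10,0,0,0,0]]'
```

```text
time: 7.53
ee_pos: [0.5654, 0.0923, 0.048]
tcp_rot: [179.9, -0.2, 89.7]
force: [1.2, 6.1, -3.5]
grip_width: 0.0143
grip_force: 60.3
time: 8.2
ee_pos: [0.5654, 0.0883, 0.048]
tcp_rot: [179.9, -0.2, 89.7]
force: [1.3, 6.5, -3.3]
grip_width: 0.0145
grip_force: 60.3
```

```bash
python3 -m inch '[[10,-1,0,0,0],[10,-1,0,0,0],[10,-1,0,0,0],[10,0,0,0,0],[10,0,0,0,0],[10,0,0,0,0],[10,0,0,0,0],[10,0,0,0,0]]' && python3 -m inch '[[10,-1,0,0,0],[10,-1,0,0,0],[10,0,0,0,0],[10,0,0,0,0],[10,0,0,0,0],[10,0,0,0,0],[10,0,0,0,0],[10,0,0,0,0]]'
```

```text
time: 8.87
ee_pos: [0.5654, 0.0856, 0.048]
tcp_rot: [179.9, -0.2, 89.7]
force: [2.3, 8.0, -5.2]
grip_width: 0.0143
grip_force: 60.1
time: 9.53
ee_pos: [0.5654, 0.0856, 0.048]
tcp_rot: [179.9, -0.4, 89.7]
force: [0.8, 15.6, -5.1]
grip_width: 0.0143
grip_force: 60.0
```

Stop felt (28 mm travelled, 15.6 N with no motion). Release, rise, and look at the dial.

```bash
python3 -m inch '[[10,1.5,0,0,0],[60,0,0,0,0],[60,0,0,0,0],[60,0,0,0,0],[60,0,0,0,0],[60,0,0,-10,0],[60,0,0,-20,0],[60,0,0,-25,0]]' && python3 -m inch '[[60,0,0,-25,0],[60,0,0,-25,0],[60,0,0,-20,0],[50,-20,0,0,0],[50,-30,0,0,0],[50,-30,0,0,0],[50,-25,0,0,0],[50,0,0,0,0]]'
python3 - <<'E'
from h import *
snap('wrist','w2')
i=cv2.imread('pics/w2.png');cv2.imwrite('pics/w2c.png',cv2.resize(i[60:360,180:400],None,fx=2,fy=2,interpolation=cv2.INTER_CUBIC))
E
```

```text
time: 10.2
ee_pos: [0.5638, 0.0827, 0.1021]
tcp_rot: [-179.8, 0.0, 89.7]
force: [-0.2, -0.2, 0.8]
grip_width: 0.0601
grip_force: 0.0
time: 10.87
ee_pos: [0.5649, -0.0257, 0.1739]
tcp_rot: [179.9, 0.1, 89.5]
force: [0.5, -0.0, 0.7]
grip_width: 0.05
grip_force: 0.0
```

View pics/w2c.png

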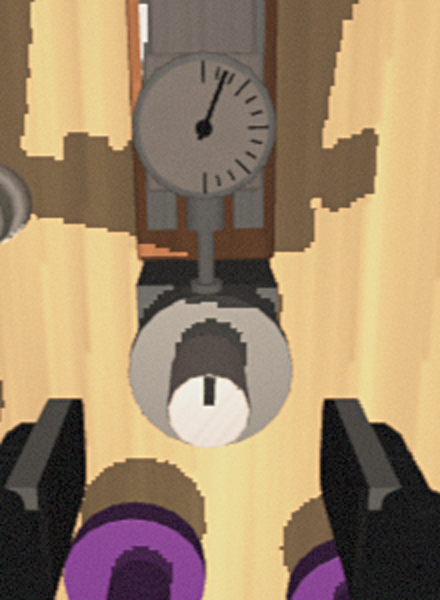

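The dial reads roughly 0.35 rad (near the low spot): needle pivot (282,124), tip (293,96) in full image; plunger foot touches the rim; hub top about (284.5,264.5).

```bash
cat > needle.py <<'E'
from h import *
def needle(f,c0,save=None,z=.062,ax=89.5,src=None):
    "rectify dial plane, view from above with stand +x up; return needle angle (clockwise) and contrast"
    i=cv2.imread('pics/'+f+'.png').astype(np.float32).sum(2); n=240; s=.00025
    yy,xx=np.mgrid[0:n,0:n]; e=np.radians(ax); ex=np.array([np.cos(e),np.sin(e)]); rt=np.array([ex[1],-ex[0]])
    d=np.load('pics/'+f+'.npz')
    def rect(c):
        P=np.zeros((n,n,3)); P[...,:2]=np.array(c)+((n/2-yy)*s)[...,None]*ex+((xx-n/2)*s)[...,None]*rt; P[...,2]=z
        q=(P-d['T'][:3,3])@d['T'][:3,:3]@d['K'].T
        return cv2.remap(i,(q[...,0]/q[...,2]).astype(np.float32),(q[...,1]/q[...,2]).astype(np.float32),cv2.INTER_LINEAR)
    c=np.array(c0,float)
    # pivot: darkest 5 mm disc within +-8 mm of guess
    m=rect(c); b=cv2.blur(m,(13,13)); k=b[88:152,88:152]; r,cc=np.unravel_index(k.argmin(),k.shape)
    w=np.clip(k.min()+60-k,0,None); g=np.mgrid[0:64,0:64]; r,cc=(g*w).sum((1,2))/w.sum()
    c=c+(32-r)*s*ex+(cc-32)*s*rt
    m=rect(c)
    if save: cv2.imwrite(save,np.clip(m/3*1.3,0,255))
    th=np.radians(np.arange(-60,240,.5)); rr=np.arange(.005,.0155,.0005)/s
    X=(n/2+np.outer(np.sin(th),rr)).astype(np.float32);Y=(n/2-np.outer(np.cos(th),rr)).astype(np.float32)
    p=cv2.remap(m,X,Y,cv2.INTER_LINEAR).mean(1); j=p.argmin(); w=np.clip(np.median(p)-p-.4*(np.median(p)-p[j]),0,None); w[abs(th-th[j])>.25]=0
    return round(float((w*th).sum()/w.sum()),3),c.round(4).tolist(),round(float(np.median(p)-p[j]))
E
python3 - <<'E'
from needle import *
print(needle('w2',atz('w2',282,124,.062)[:2],'pics/r.png'))
i=atz('w1',282,243,.062);print(needle('w1',i[:2]))
print(atz('w2',284.5,264.5,.097),robot.observe()['ee_pos'])
print(tri(('w2',284.5,264.5),('w1',283.5,375)))
E
```

```text
(0.376, [0.5662, 0.0314], 262)
(-0.031, [0.5662, 0.059], 423)
[ 0.56743082 -0.05717534  0.097     ] [ 0.56484096 -0.0239096   0.17375498]
(array([ 0.56748998, -0.05698068,  0.09740385]), [np.float64(6.268053506774471e-05), np.float64(6.268053506785252e-05)])[ WARN:0@0.644] global loadsave.cpp:1063 imwrite_ Unsupported depth image for selected encoder is fallbacked to CV_8U.
```

```bash
python3 -m inch '[[50,-12,1.5,0,0],[50,-12,0,0,0],[50,-9.5,0,0,0],[50,0,0,20,0],[50,0,0,20,0],[50,0,0,20,0],[50,0,0,20,0],[50,0,0,14,0]]' 20 && python3 -m inch '[[50,0,0,11,0],[50,0,0,0,0],[20,0,0,0,0],[20,0,0,0,0],[20,0,0,0,0],[20,0,0,0,0],[20,0,0,0,0],[20,0,0,0,0]]' 20; python3 - <<'E'
from needle import *
print(robot.observe()['ee_pos'],robot.observe()['moment'])
snap('wrist','w3');p=proj('w3',[.5662,.0314,.062]);print(p,needle('w3',[.5662,.0314]),proj('w3',[.567,-.058,.097]))
E
```

```text
time: 11.58
ee_pos: [0.565, -0.0554, 0.0766]
tcp_rot: [-179.9, -0.0, 89.7]
force: [-0.2, 0.0, 0.3]
grip_width: 0.0502
grip_force: 0.0
time: 12.25
ee_pos: [0.5668, -0.0558, 0.0688]
tcp_rot: [179.9, 0.1, 89.7]
force: [-1.2, -2.7, 2.3]
grip_width: 0.0272
grip_force: 21.9
[ 0.56678543 -0.05581682  0.06881111] [-0.36603511  0.0531709   0.00236685]
[277.61758162  62.49975919] (0.301, [0.5662, 0.0317], 328) [280.82598093 318.88140964]
```

```bash
python3 -m inch '[[45,0,0,0,0],[45,0,0,0,0],[45,-1.5,0,0,7],[45,0,0,0,7],[45,0,0,0,7],[45,0,0,0,7],[45,0,0,0,7],[45,0,0,0,7]]' && python3 -m inch '[[45,0,0,0,7],[45,0,0,0,7],[45,0,0,0,7],[45,0,0,0,7],[45,0,0,0,7],[45,0,0,0,7],[45,0,0,0,6],[45,0,0,0,0]]' && python3 -m inch '[[45,0,0,0,0],[20,0,0,0,0],[20,0,0,0,0],[20,0,0,0,0],[20,0,0,0,0],[20,0,0,0,0],[20,0,0,0,0],[20,0,0,0,0]]' 20; python3 -c "
from cell import robot
s=robot.observe();print(s['ee_pos'],s['moment'],s['force'])"
```

```text
time: 12.97
ee_pos: [0.5657, -0.0564, 0.0673]
tcp_rot: [-179.9, -0.0, 47.4]
force: [0.1, -0.2, -0.4]
grip_width: 0.045
grip_force: 0.0
time: 13.63
ee_pos: [0.5658, -0.0565, 0.0673]
tcp_rot: [-180.0, 0.0, -0.4]
force: [-0.8, -0.4, -0.9]
grip_width: 0.0453
grip_force: 0.0
time: 14.3
ee_pos: [0.5661, -0.0577, 0.0679]
tcp_rot: [179.9, -0.0, -0.2]
force: [-0.7, -5.2, 2.1]
grip_width: 0.0269
grip_force: 22.7
[ 0.56612481 -0.05769859  0.06787609] [-0.98360453  0.08692277 -0.04089131] [-0.71880021 -5.24847931  2.07651822]
```

```bash
python3 -m inch '[[20,0.5,1,0,0],[20,0.4,0.8,0,0],[20,0,0,0,-3],[20,0,0,0,-5],[20,0,0,0,-5],[20,0,0,0,-5],[20,0,0,0,-5],[20,0,0,0,-5]]' && python3 -m inch '[[20,0,0,0,-6],[20,0,0,0,-6],[20,0,0,0,-6],[20,0,0,0,-6],[20,0,0,0,-6],[20,0,0,0,-3],[20,0,0,0,0],[20,0,0,0,0]]'; python3 - <<'E'
from needle import *
s=robot.observe();print(s['ee_pos'],s['moment'],s['force'])
snap('wrist','w4');print(needle('w4',[.5662,.0317]),proj('w4',[.5662,.0314,.062]))
cv2.imwrite('pics/w4.png',cv2.imread('pics/w4.png'))
E
```

```text
time: 14.97
ee_pos: [0.5668, -0.0589, 0.0678]
tcp_rot: [-180.0, 0.0, 28.0]
force: [-2.4, -2.7, 3.1]
grip_width: 0.0274
grip_force: 22.5
time: 15.63
ee_pos: [0.5667, -0.059, 0.0678]
tcp_rot: [-180.0, 0.1, 60.7]
force: [-2.5, -4.4, 3.5]
grip_width: 0.0273
grip_force: 22.5
[ 0.56669929 -0.05902239  0.06781618] [-0.72167351  0.64252028  0.04324366] [-2.52992144 -4.43613083  3.51183586]
(0.986, [0.5657, 0.0318], 324) [165.36883345  86.28513876]
```

View pics/w4.png

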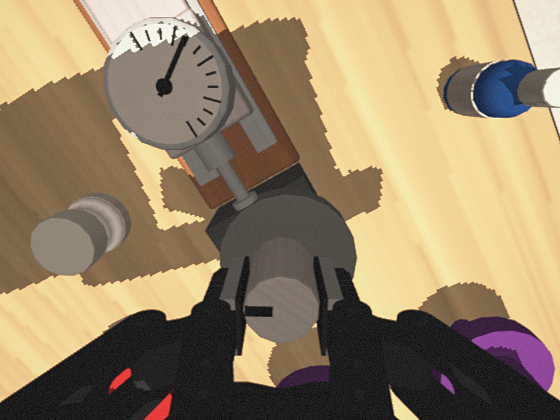

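Held picture: needle pivot (165,87), tip (188,37), about 1.0 rad and rising; fingers grip the hub at (282,310). Keep turning counter-clockwise.

```bash
cat > rd.py <<'E'
from needle import *
import sys
s=robot.observe(); snap('wrist',sys.argv[1]); sn=''
print('yaw',s['tcp_rot'][2].round(1),s['ee_pos'].round(4),s['moment'].round(2),s['force'].round(1),needle(sys.argv[1],[.5662,.0315]))
E
python3 -m inch '[[20,0,0,0,-3],[20,0,0,0,-6],[20,0,0,0,-6],[20,0,0,0,-6],[20,0,0,0,-6],[20,0,0,0,-3],[20,0,0,0,0],[20,0,0,0,0]]'; python3 rd.py a1
python3 -m inch '[[20,0,0,0,-3],[20,0,0,0,-6],[20,0,0,0,-6],[20,0,0,0,-6],[20,0,0,0,-6],[20,0,0,0,-3],[20,0,0,0,0],[20,0,0,0,0]]' >/dev/null; python3 rd.py a2
python3 -m inch '[[20,0,0,0,-3],[20,0,0,0,-6],[20,0,0,0,-6],[20,0,0,0,-6],[20,0,0,0,-6],[20,0,0,0,-3],[20,0,0,0,0],[20,0,0,0,0]]'>/dev/null; python3 rd.py a3
```

```text
time: 16.35
ee_pos: [0.5668, -0.0592, 0.0678]
tcp_rot: [-180.0, 0.1, 90.7]
force: [-2.2, -5.6, 3.3]
grip_width: 0.0273
grip_force: 22.3
yaw 90.7 [ 0.5668 -0.0592  0.0678] [-0.92  0.56  0.06] [-2.2 -5.6  3.3] (1.383, [0.5661, 0.0317], 330)
yaw 120.6 [ 0.567  -0.0593  0.0678] [-1.    0.36  0.05] [-1.5 -6.5  1.3] (1.688, [0.5666, 0.0319], 330)
yaw 150.6 [ 0.5673 -0.0591  0.0678] [-1.09  0.08  0.09] [-0.2 -5.7  1.1] (1.833, [0.5669, 0.0323], 327)
```

```bash

python3 -m inch '[[20,0,0,0,-3],[20,0,0,0,-6],[20,0,0,0,-6],[20,0,0,0,-6],[20,0,0,0,-6],[20,0,0,0,-3],[20,0,0,0,0],[20,0,0,0,0]]' >/dev/null; python3 rd.py a4
python3 -m inch '[[20,0,0,0,-3],[20,0,0,0,-6],[20,0,0,0,-6],[20,0,0,0,-6],[20,0,0,0,-6],[20,0,0,0,-3],[20,0,0,0,0],[20,0,0,0,0]]'>/dev/null; python3 rd.py a5
python3 - <<'E'
import numpy as np
from h import *
for n in('a3','a4','a5'):print(n,proj(n,[.5662,.0315,.062]))
E
```

```text
yaw -179.5 [ 0.5673 -0.0588  0.0678] [-0.85 -0.21  0.04] [ 1.2 -4.3  0.4] (1.795, [0.567, 0.0327], 333)
yaw -149.4 [ 0.5671 -0.0586  0.0677] [-0.79 -0.16  0.15] [ 1.2 -4.3  1.1] (0.332, [0.566, 0.0316], 12)
a3 [469.37902068 169.53384823]
a4 [480.98113917 268.412747  ]
a5 [441.17019402 353.11589112]
```

```bash
python3 - <<'E'
from needle import *
y=np.radians([-.2,60.7,90.7,120.6,150.6,180.5]);r=np.array([.30,.986,1.383,1.688,1.833,1.795])
for k in(0,1):
    A=np.c_[np.ones(6-k),np.cos(y[k:]),np.sin(y[k:])];c,*_=np.linalg.lstsq(A,r[k:],rcond=None)
    print(c[0],np.hypot(*c[1:]),np.degrees(np.arctan2(c[2],c[1])),(A@c-r[k:]).round(3))
snap('scene','s1');snap('top','t1')
for n in('s1','t1'):
    print(proj(n,[.5665,.032,.062]),needle(n,[.5665,.032],'pics/r_%s.png'%n))
E
```

```text
1.0463212652084695 0.803929861252456 156.17342876577277 [ 0.01  -0.016 -0.003  0.012  0.013 -0.016]
1.0914635179662857 0.7550694592352117 158.46504824175568 [ 0.003 -0.006 -0.     0.006 -0.004]
[306.93152239 214.13582215] (1.554, [0.5658, 0.0289], 83)
[242.54793307 227.34270619] (1.518, [0.5664, 0.0321], 75)[ WARN:0@2.533] global loadsave.cpp:1063 imwrite_ Unsupported depth image for selected encoder is fallbacked to CV_8U.
```

```bash

python3 -m inch '[[20,0,0,0,3],[20,0,0,0,6],[20,0,0,0,6],[20,0,0,0,6],[20,0,0,0,1],[20,0,0,0,0],[40,0,0,0,0],[40,0,0,0,0]]' >/dev/null; python3 -m inch '[[40,0,0,0,0],[40,0,0,0,0],[40,0,0,0,0],[40,0,0,0,0],[40,0,0,0,0],[40,0,0,0,0],[40,0,0,0,0],[40,0,0,0,0]]'; python3 rd.py b1
python3 -m inch '[[20,0,0,0,0],[20,0,0,0,0],[20,0,0,0,0],[20,0,0,0,0],[20,0,0,0,0],[20,0,0,0,0],[20,0,0,0,3],[20,0,0,0,6]]' 20 >/dev/null; python3 -m inch '[[20,0,0,0,6],[20,0,0,0,6],[20,0,0,0,6],[20,0,0,0,6],[20,0,0,0,6],[20,0,0,0,6],[20,0,0,0,6],[20,0,0,0,6]]';  python3 -m inch '[[20,0,0,0,3],[20,0,0,0,0],[20,0,0,0,0],[40,0,0,0,0],[40,0,0,0,0],[40,0,0,0,0],[40,0,0,0,0],[40,0,0,0,0]]' >/dev/null;python3 rd.py b2
```

```text
time: 20.7
ee_pos: [0.5669, -0.0586, 0.0676]
tcp_rot: [180.0, 0.0, -171.3]
force: [0.2, 0.5, -0.3]
grip_width: 0.0398
grip_force: 0.0
yaw -171.3 [ 0.5669 -0.0586  0.0676] [-0.   -0.    0.01] [ 0.2  0.5 -0.3] (1.487, [0.567, 0.0328], 334)
time: 22.08
ee_pos: [0.5666, -0.0591, 0.0678]
tcp_rot: [-179.9, 0.0, 131.5]
force: [-2.1, -3.8, 2.1]
grip_width: 0.027
grip_force: 23.0
yaw 128.7 [ 0.5668 -0.0583  0.0675] [-0.02  0.05 -0.03] [0.1 0.3 0.6] (1.519, [0.5667, 0.0319], 328)
```

```bash

python3 -m inch '[[20,0,0,0,0],[20,0,0,0,0],[20,0,0,0,0],[20,0,0,0,0],[20,0,0,0,0],[20,0,0,0,0],[20,0,0,0,-3],[20,0,0,0,-6]]' 20 >/dev/null; python3 -m inch '[[20,0,0,0,-6],[20,0,0,0,-6],[20,0,0,0,-4],[20,0,0,0,-2.5],[20,0,0,0,0],[20,0,0,0,0],[20,0,0,0,0],[40,0,0,0,0]]'; python3 -m inch '[[40,0,0,0,0],[40,0,0,0,0],[40,0,0,0,0],[40,0,0,0,0],[40,0,0,0,0],[40,0,0,0,0],[40,0,0,0,0],[40,0,0,0,0]]' >/dev/null;python3 rd.py b3
python3 -m inch '[[50,0,0,-15,0],[50,0,0,-20,0],[50,0,0,-25,0],[50,0,0,-25,0],[50,0,0,-25,0],[50,0,0,-10,0],[50,0,0,0,0],[50,0,0,0,0]]';python3 rd.py b4
python3 - <<'E'
from h import *
c=cv2.imread('pics/b4.png');cv2.imwrite('pics/b4c.png',c)
E
```

```text
time: 24.13
ee_pos: [0.567, -0.0583, 0.0675]
tcp_rot: [179.9, 0.0, 156.2]
force: [-0.8, -0.5, 0.8]
grip_width: 0.0379
grip_force: 0.0
yaw 156.2 [ 0.5669 -0.0587  0.0676] [-0.05  0.05  0.03] [ 0.9 -0.3  0.6] (1.624, [0.567, 0.0323], 331)
time: 25.52
ee_pos: [0.5668, -0.0587, 0.1874]
tcp_rot: [180.0, 0.0, 156.2]
force: [0.0, -0.3, -0.2]
grip_width: 0.05
grip_force: 0.0
yaw 156.2 [ 0.5668 -0.0587  0.1874] [-0.01  0.06 -0.01] [ 0.  -0.3 -0.2] (1.627, [0.5667, 0.0319], 257)
```

View pics/b4.png

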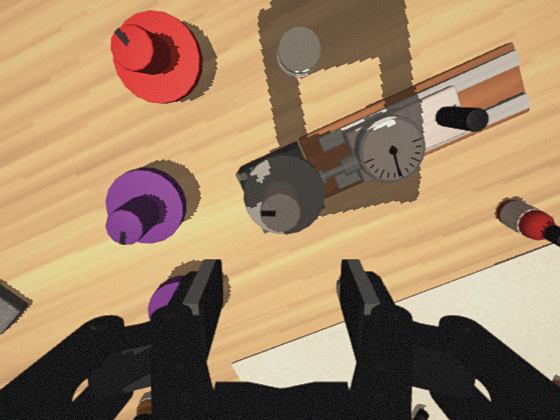

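The dial reads 1.627 with the wheel free (pivot (394,151), needle pointing down to (399,175)). Released readings 30° to either side were 1.487 and 1.519, so this is the peak. The hub stands upright and the bystanders are untouched.

```bash
python3 -c "
from cell import robot
print(robot.hand_in())"
```

```text
the job is handed in; nothing more can be done
None
```

The gauge is slid to its stop and the wheel is left at its high spot, with the needle at about 1.63 rad; I saw no sign of the wheel lifting from its bearing (not measured separately), and the job is handed in.

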